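# Take the empty spool off a pay-off stand with a left-hand nut

## Robot

A 7-joint arm with a two-finger parallel gripper is mounted at the origin on the work surface. World frame = base frame: x ahead of the robot, y to its left, z up, the work surface at z = 0. Lengths are in m, angles in rad, forces in N, time in s.
With the tool pointing down it reaches from about 0.425 to 0.875 m from the base axis. Payload 4.7 kg.
Tool frame: the origin (TCP) lies midway between the tips of the shut fingers; the grasp point (between the pads) lies 19 mm behind it; z points along the fingers, x is the direction in which the jaws open and shut, and the axes are right-handed (so a half turn about z gives the same grasp; the last joint's range is limited). The gripper opens to 87 mm and grips with 3 to 60 N. Pads are 19 mm wide; open, the fingers measure 117 mm over their backs; the gripper's body (75 mm by 190 mm) begins 51 mm behind the grasp point.
Start: joints at [1.235, 0.321, -0.07, 1.45, 0.023, 1.371, -0.057], TCP at [0.223, -0.611, 0.223] pointing down, gripper open.
Joint ranges: [-2.86, 2.86], [-0.3, 2.09], [-1.38, 1.24], [0.06, 2.45], [-1.56, 4.7], [0.09, 2.05], [-2.69, 2.69]. Speed limits (rad/s): [2.57, 2.57, 3.14, 3.14, 3.14, 3.14, 3.14].

## Interface

Orientations are given as a rotation vector (axis times angle).
In Python, from bench import get_state, eyes, ticket gives the robot as it stands.
- The arm moves only by the tool carry_out, never from a script. Its argument "motion" is a list of rows, each a list of 2 entries, a list of its own where there are three numbers: the shift along the world's x, y, z in m, then the turn about the world's z in rad. A call has 1 to 20 rows; each row is the pose to reach, as a shift and turn from the pose commanded when the call began; what a row does not reach only later rows make up. A row lasts 1/10 s, in which the tool goes at most 50 mm and 8.59 degrees, less where a joint would pass 70% of its speed; a pose out of reach is approached as far as the arm can. A call with a gripper value outside its range is refused whole. "grip" is the gripper command: -1 is fully open, 1 is shut, values between are in proportion, set as the call begins (left out, the last holds). The fingers move at their own pace and stop on an object; "squeeze" is the grip in N (left out, the last holds). Time passes only in rows, so rows that repeat a pose let the fingers close. It gives the time, the measured TCP pose, the force and the opening at its end, in the units of the state.
- get_state(): the state, without advancing time (a new reading comes with each control period).
- eyes.get_image(name): name is "scene" or "top" or "wrist"; returns a dict with "pixels" (420x560x3 uint8, blue, green, red), "mtx" (3x3 intrinsics, pixels), "extrinsics" (4x4, takes a point from camera to world coordinates). Camera axes: x right, y down, z forward; pixel columns grow to the right and rows downward; lengths in m; the calibration is good to about 2 mm. A picture is of the moment at which its call begins. There is no depth.
- ticket.close_job(): hands the job in, once; it reports no verdict.
The state is a dict: "time": time; "joint_positions": joint angles; "qd": joint speeds; "joint_torque": joint torques, N m; "position": TCP position; "tool_rot": TCP orientation; "ft_force": force on the tool from outside, world axes, zero at the start; "torque": the same for the moment, N m; "grip_width": opening from 0.0 (shut) to 1.0 (fully open).
Only numpy, scipy, OpenCV 4.12 (cv2) and the standard library are available. Lean on these libraries where they do the work, as an engineer would, in place of code of your own. Each camera call takes 0.05 s, during which the arm holds its last target. There are 200 camera calls.

## Task

The wire spool on the pay-off stand is empty: take it off for the change-over. Its hand nut has a reverse (left-hand) thread and holds down a squeezed spring, so turn it out clockwise (seen from above) without dragging it against the thread, and once you feel the thread let go keep hold of it while the spring comes up, so that the nut never flies off. Lay the nut in the tray, then lift the empty spool off the spindle and stand it upright in the tray too, leaving the circuit module, the jar and the screwdriver where they are.

Things in the scene. Friction and masses are not known exactly. Their poses are not given: they have to be found in the camera images.
- stand: Wire pay-off stand, screwed to the bench: round grey cast base, 140 mm across, 12 mm thick, with a fixed upright 14 mm steel spindle. Origin: centre of the base's underside, on the spindle axis, z up. A sprung brake plate, 58 mm across, carries the spool and pushes it up against the nut (spring 0.4 N per mm): 8 to 13 N while the nut is on, and some 15 mm of travel are left when its thread ends.
- spindle_end (a point): Middle of the spindle's end, 107 mm above the bench, inside the nut. The spindle's left-hand thread is coarse, 20 mm across: the nut climbs 14 mm per whole turn clockwise seen from above. The spring keeps the nut up against the thread, so lifting it meets hard resistance until the thread ends, and only the spring's push after. The thread spoils at about 38 N between nut and spindle, spring load included.
- nut: Round black plastic hand nut, fluted, 40 mm across, 34 mm high, 45 g, closed on top with a grey disc. Origin: centre of its underside, which rests on the spool's top, 84 to 96 mm above the bench at the start; z up, along the spindle. How far it is screwed on differs each time, up to about one turn. Unless held, it is thrown off by the spring the moment its thread ends; while still on, it stays put when let go.
- spool: Empty white plastic wire spool on the brake plate, around the spindle, 50 to 100 g: 55 mm high, two flanges 67 mm across and 6 mm thick, barrel 40 mm, bore 27 mm. Origin: centre of its underside, 29 to 41 mm above the bench at the start, about 60 mm once the nut is off and the spring is out; z up along its bore. It must then rise some 50 mm more to clear the spindle.
- tray: Open grey plastic tray fixed to the bench, 160 mm (x) by 240 mm (y), 30 mm high, walls and floor 4 mm thick. Origin: centre of its underside, z up.
- module: Circuit module with terminal blocks lying on the bench, about 66 by 90 mm, 24 mm high; origin: centre of its underside. Bystander.
- jar: White plastic jar, 44 mm across, 65 mm high; origin: centre of its underside. Bystander.
- screwdriver: Screwdriver lying on the bench, 170 mm long along its x; origin: under its middle. Bystander.

How it is judged:
By the outcome, as a careful person would: the job done as asked, in the order asked, and still so for the second after the job is handed in, with the robot touching nothing.
It also fails if it takes over 72 s, if anything falls off the work surface, if the arm or the gripper's body presses on something with over 40 N, if the wrist force passes 120 N, or if a joint passes its speed limit or range.

## Working session

There is one attempt and no reset: what is moved stays moved. The work goes in short steps, Python scripts to look and compute and a tool call to move; the robot and the scene stay as the last step left them, time stands still between calls to the robot, and variables do not carry over. Pictures are saved under pics/ and viewed, about 8 in all and at most 12, crops included, and the job is handed in when it is done.

Besides the shell and the picture viewer there is one more tool, called as name(argument=value, ...), one argument or row to a line, values as JSON. carry_out: Moves the arm, as the interface text tells. Its arguments: {"type":"object","properties":{"motion":{"type":"array","items":{"type":"array"}},"grip":{"type":"number"},"squeeze":{"type":"number"}},"required":["motion"]}

```bash
mkdir -p pics; ls; python3 - <<'E'
from bench import get_state, eyes
import cv2,numpy as np
s=get_state();print(s)
for n in("scene","top"):
    d=eyes.get_image(n);cv2.imwrite(f"pics/{n}0.png",d["pixels"]);print(n,d["mtx"].round(1).tolist(),d["extrinsics"].round(3).tolist())
E
```

```text
pics
{'time': 0.0, 'joint_positions': array([ 1.23509382,  0.32181563, -0.07010637,  1.45168905,  0.02258176,
        1.37079639, -0.05691342]), 'qd': array([-1.12532152e-03, -2.01460780e-05, -6.88965961e-05, -4.46269960e-04,
       -1.86134596e-03,  3.00746400e-04, -1.32293633e-03]), 'joint_torque': array([ 3.74984247e-04, -4.91285813e+01, -4.03802712e-01, -3.12533748e+01,
       -6.38090051e-02,  4.37116460e-02,  1.75293439e-04]), 'position': array([ 0.22254207, -0.6101189 ,  0.22145942]), 'tool_rot': array([-2.57328405e+00,  1.80035490e+00,  2.53725447e-03]), 'ft_force': array([ 0.53187373, -0.06446325, -0.09259549]), 'torque': array([ 0.00999659, -0.01178512, -0.00745909]), 'grip_width': 0.9992996603042676}
scene [[525.8, 0.0, 280.0], [0.0, 525.8, 201.1], [0.0, 0.0, 1.0]] [[0.833, 0.302, -0.464, 1.04], [0.554, -0.464, 0.691, -0.609], [-0.006, -0.833, -0.554, 0.563], [0.0, 0.0, 0.0, 1.0]]
top [[490.6, 0.0, 277.3], [0.0, 490.6, 205.9], [0.0, 0.0, 1.0]] [[0.024, -0.993, 0.113, 0.534], [-0.999, -0.026, -0.019, 0.004], [0.022, -0.113, -0.993, 0.867], [0.0, 0.0, 0.0, 1.0]]
```

View pics/scene0.png

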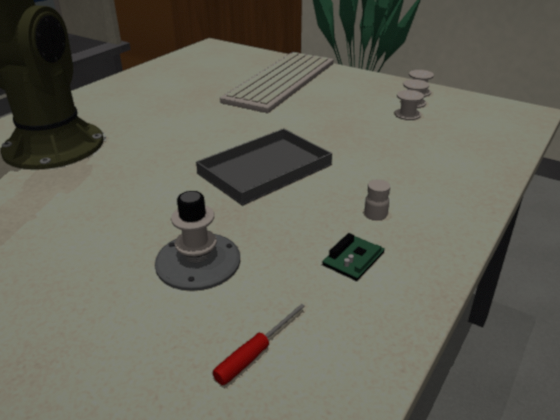

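View pics/top0.png

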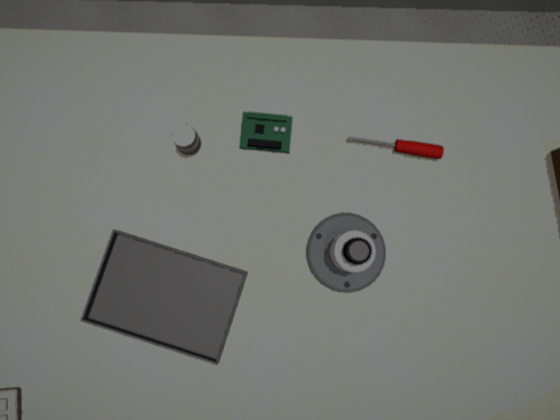

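The scene view shows the nut at about (191,206) on the spool and stand, with the tray behind. The top view shows the stand base at about (345,252), the nut disc at (357,251) and tray corners at about (115,231), (247,271), (218,362) and (82,320). The jar, module and screwdriver are well away.

```bash
cat > h.py <<'E'
import cv2,numpy as np
from bench import get_state, eyes
def ray(d,uv):
    T=d["extrinsics"];v=T[:3,:3]@np.linalg.solve(d["mtx"],[uv[0],uv[1],1.]);return T[:3,3],v
def onz(d,uv,z):
    o,v=ray(d,uv);return o+v*(z-o[2])/v[2]
def proj(d,p):
    T=d["extrinsics"];c=d["mtx"]@(T[:3,:3].T@(np.asarray(p)-T[:3,3]));return c[:2]/c[2]
E
python3 - <<'E'
from h import *
t=eyes.get_image("top");s=eyes.get_image("scene")
hsv=cv2.cvtColor(t["pixels"],cv2.COLOR_BGR2HSV);V=t["pixels"].max(2)
def cs(m,lo):
    c,_=cv2.findContours(m.astype(np.uint8),cv2.RETR_EXTERNAL,cv2.CHAIN_APPROX_NONE)
    return [k for k in c if cv2.contourArea(k)>lo]
print("V samples",V[252,310:400:4].tolist(),V[290,160],V[200,200])
base=cs(V<125,1500)
for k in base:
    r=cv2.minAreaRect(k);print("dark",r,cv2.contourArea(k))
    (u,v),rad=cv2.minEnclosingCircle(k)
    if abs(r[1][0]-r[1][1])<15: print("base@12",onz(t,(u,v),.012),rad)
    else: print("box corners@30mm",[onz(t,p,.03).round(3).tolist() for p in cv2.boxPoints(r)])
roi=V[225:280,330:385];print("nut rows",V[251,335:382].tolist())
k=max(cs(V[225:280,330:385]<45,50),key=cv2.contourArea)
(u,v),rad=cv2.minEnclosingCircle(k);print("nut top",u+330,v+225,rad,[onz(t,(u+330,v+225),z).round(4).tolist() for z in(.110,.118,.13)])
Vs=s["pixels"].max(2);print("scene nut col191",Vs[185:230,191].tolist())
k=max(cs(Vs[180:235,165:220]<45,50),key=cv2.contourArea);print("scene nut bbox",cv2.boundingRect(k))
E
```

```text
V samples [83, 88, 87, 89, 49, 77, 109, 137, 56, 18, 80, 85, 84, 84, 84, 23, 132, 87, 83, 128, 131, 132, 132] 82 133
dark ((163.32115173339844, 296.23297119140625), (147.10267639160156, 100.5276870727539), 17.52556800842285) 14273.5
box corners@30mm [[0.427, 0.314, 0.03], [0.587, 0.275, 0.03], [0.518, 0.035, 0.03], [0.36, 0.08, 0.03]]
dark ((345.0, 252.5), (81.0, 80.0), 90.0) 5099.0
base@12 [ 0.55298787 -0.13228344  0.012     ] 41.090579986572266
dark ((265.24591064453125, 132.21055603027344), (51.99076843261719, 40.136505126953125), 5.355824947357178) 1967.0
base@12 [0.76174399 0.01241073 0.012     ] 31.515968322753906
dark ((279.5, 209.5), (419.0, 559.0), 90.0) 63847.5
box corners@30mm [[0.985, 0.491, 0.03], [1.021, -0.517, 0.03], [0.286, -0.486, 0.03], [0.271, 0.429, 0.03]]
nut rows [135, 137, 138, 138, 137, 125, 89, 58, 22, 9, 14, 13, 25, 39, 63, 85, 86, 82, 84, 82, 84, 83, 84, 83, 84, 84, 82, 83, 83, 83, 83, 82, 83, 73, 37, 24, 69, 119, 132, 133, 120, 93, 87, 86, 87, 87, 87]
nut top 356.55323219299316 250.705322265625 13.948038101196289 [[0.554, -0.1338, 0.11], [0.5537, -0.1323, 0.118], [0.5534, -0.1302, 0.13]]
scene nut col191 [132, 132, 132, 132, 129, 106, 56, 64, 66, 66, 66, 66, 66, 66, 65, 65, 53, 27, 11, 7, 4, 4, 4, 7, 4, 4, 5, 5, 5, 7, 5, 4, 3, 6, 5, 4, 26, 83, 122, 128, 129, 127, 123, 103, 77]
scene nut bbox (13, 13, 27, 29)
```

```bash
python3 - <<'E'
from h import *
s=eyes.get_image("scene");t=eyes.get_image("top")
a=np.linspace(0,2*np.pi,200)
def circ(d,c,z,r): 
    P=np.array([proj(d,(c[0]+r*np.cos(x),c[1]+r*np.sin(x),z)) for x in a]);return P
c=(.5533,-.132)
for z in(.08,.085,.09,.095,.1):
    lo=circ(s,c,z,.02);hi=circ(s,c,z+.034,.02);print(z,"bottom row",lo[:,1].max().round(1),"top row",hi[:,1].min().round(1),"cols",lo[:,0].min().round(1),lo[:,0].max().round(1), "top-view ctr",proj(t,(*c,z+.034)).round(1))
m=(s["pixels"].max(2)[180:235,165:220]<45)
print("base scene chk",circ(s,c,.012,.07).min(0),circ(s,c,.012,.07).max(0))
E
```

```text
0.08 bottom row 230.2 top row 197.3 cols 178.9 204.7 top-view ctr [355.9 251. ]
0.085 bottom row 227.6 top row 194.6 cols 178.5 204.4 top-view ctr [356.4 251. ]
0.09 bottom row 224.9 top row 191.9 cols 178.2 204.1 top-view ctr [357.  250.9]
0.095 bottom row 222.2 top row 189.2 cols 177.8 203.9 top-view ctr [357.7 250.8]
0.1 bottom row 219.6 top row 186.4 cols 177.4 203.6 top-view ctr [358.3 250.8]
base scene chk [152.34245177 230.48434053] [238.82768874 285.6087356 ]
```

carry_out(
  motion=[
    [[0.03,0.045,0.0],0.0],
    [[0.06,0.085,0.0],0.1],
    [[0.09,0.13,0.0],0.2],
    [[0.12,0.17,0.0],0.3],
    [[0.15,0.215,0.0],0.4],
    [[0.18,0.26,0.0],0.5],
    [[0.21,0.3,0.0],0.6],
    [[0.24,0.345,0.0],0.7],
    [[0.27,0.39,0.0],0.8],
    [[0.3,0.43,0.0],0.9],
    [[0.32,0.46,0.0],1.0],
    [[0.33,0.479,0.0],1.1],
    [[0.33,0.479,0.0],1.2],
    [[0.33,0.479,0.0],1.2],
  ],
  grip=-1,
  squeeze=40,
)

```text
time: 1.7
position: [0.5531, -0.1303, 0.2225]
tool_rot: [-3.141, 0.028, 0.0]
ft_force: [0.1, -1.1, -0.2]
grip_width: 0.998
```

```bash
python3 - <<'E'
from h import *
print(get_state()["joint_positions"].round(3))
w=eyes.get_image("wrist");cv2.imwrite("pics/w1.png",w["pixels"]);print(w["extrinsics"].round(3).tolist(),proj(w,(.5533,-.132,.128)),proj(w,(.5533,-.132,.012)))
E
```

```text
[ 0.691  0.188 -0.572  1.643  0.104  1.341  0.086]
[[1.0, -0.017, -0.006, 0.555], [-0.018, -0.952, -0.304, -0.047], [-0.001, 0.304, -0.953, 0.385], [0.0, 0.0, 0.0, 1.0]] [274.41522725 209.55938937] [274.40838902 181.34522639]
```

View pics/w1.png

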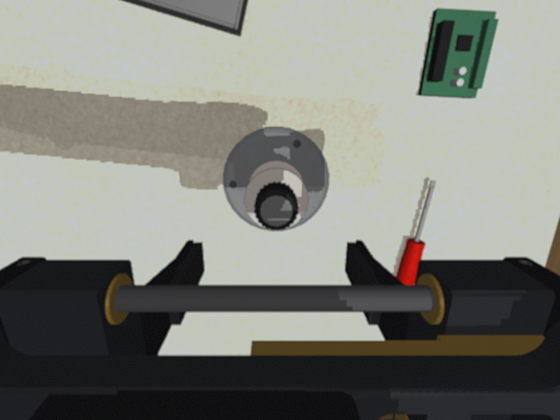

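The wrist view shows the nut disc at (276,209), within 2 px of the prediction, so the xy position is good. Next I wind the wrist counter-clockwise to gain range, then descend.

carry_out(
  motion=[
    [[0.001,-0.002,0.0],0.14],
    [[0.001,-0.002,0.0],0.28],
    [[0.001,-0.002,0.0],0.42],
    [[0.001,-0.002,0.0],0.56],
    [[0.001,-0.002,0.0],0.7],
    [[0.001,-0.002,0.0],0.84],
    [[0.001,-0.002,-0.005],0.98],
    [[0.001,-0.002,-0.01],1.12],
    [[0.001,-0.002,-0.02],1.26],
    [[0.001,-0.002,-0.03],1.4],
    [[0.001,-0.002,-0.04],1.54],
    [[0.001,-0.002,-0.05],1.68],
    [[0.001,-0.002,-0.06],1.82],
    [[0.001,-0.002,-0.065],1.96],
    [[0.001,-0.002,-0.07],2.1],
    [[0.001,-0.002,-0.07],2.2],
    [[0.001,-0.002,-0.07],2.3],
    [[0.001,-0.002,-0.07],2.3],
  ],
)

```text
time: 3.55
position: [0.5531, -0.1354, 0.1524]
tool_rot: [-1.32, -2.851, 0.001]
ft_force: [1.1, -0.2, 0.0]
grip_width: 1.002
```

```bash
python3 - <<'E'
from h import *
s=get_state();print(s["joint_positions"].round(3),s["position"])
E
```

```text
[ 0.903  0.294 -0.828  1.723  0.229  1.226  2.292] [ 0.55313686 -0.1353914   0.15239955]
```

carry_out(
  motion=[
    [[0.0,0.002,-0.01],0.0],
    [[0.0,0.002,-0.025],0.0],
    [[0.0,0.002,-0.04],0.0],
    [[0.0,0.002,-0.048],0.0],
    [[0.0,0.002,-0.052],0.0],
    [[0.0,0.002,-0.053],0.0],
    [[0.0,0.002,-0.053],0.0],
  ],
)

```text
time: 4.25
position: [0.554, -0.1316, 0.0997]
tool_rot: [1.313, 2.854, 0.0]
ft_force: [0.3, 0.7, 0.5]
grip_width: 0.998
```

```bash
python3 - <<'E'
from h import *
s=get_state();print(s["joint_positions"].round(3),s["position"],s["ft_force"])
w=eyes.get_image("wrist");cv2.imwrite("pics/w2.png",w["pixels"])
t=eyes.get_image("scene");cv2.imwrite("pics/s2.png",cv2.resize(t["pixels"][120:300,90:330],None,fx=3,fy=3))
E
```

```text
[ 0.875  0.349 -0.811  1.779  0.277  1.131  2.254] [ 0.55396464 -0.13157182  0.0996731 ] [0.31126131 0.66192036 0.53695326]
```

View pics/w2.png

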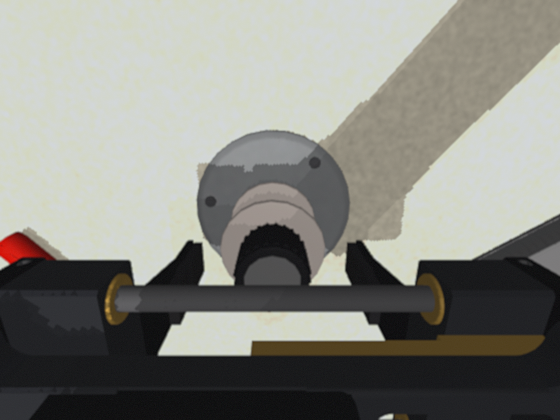

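View pics/s2.png

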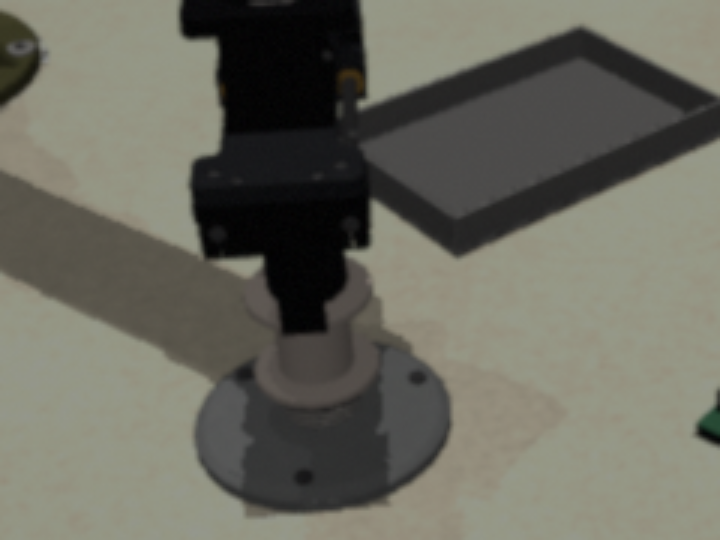

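The wrist view shows the nut centred between the fingers, nut middle column 273 against finger middle 274. The scene view shows the tips beside the nut, so I close.

carry_out(
  motion=[
    [[0,0,0],0],
    [[0,0,0],0],
    [[0,0,0],0],
    [[0,0,0],0],
    [[0,0,0],0],
    [[0,0,0],0],
  ],
  grip=1,
  squeeze=40,
)

```text
time: 4.95
position: [0.5538, -0.1317, 0.0996]
tool_rot: [-1.313, -2.854, -0.0]
ft_force: [0.2, 0.0, 0.6]
grip_width: 0.54
```

carry_out(
  motion=[
    [[0,0,0],0],
    [[0,0,0],0],
    [[0,0,0],0],
    [[0,0,0],0],
  ],
)

```text
time: 5.35
position: [0.5541, -0.132, 0.1]
tool_rot: [1.313, 2.853, -0.0]
ft_force: [0.3, -1.1, 1.8]
grip_width: 0.461
```

carry_out(
  motion=[
    [[0,0,0.0002],-0.1],
    [[0,0,0.0005],-0.22],
    [[0,0,0.0008],-0.35],
    [[0,0,0.0011],-0.49],
    [[0,0,0.0013],-0.6],
    [[0,0,0.0013],-0.6],
  ],
)

```text
time: 5.95
position: [0.5547, -0.1313, 0.1014]
tool_rot: [2.097, 2.337, 0.003]
ft_force: [2.3, 0.3, 2.3]
grip_width: 0.462
```

carry_out(
  motion=[
    [[0,0,0.0003],-0.12],
    [[0,0,0.0006],-0.26],
    [[0,0,0.0009],-0.4],
    [[0,0,0.0012],-0.54],
    [[0,0,0.0015],-0.68],
    [[0,0,0.0018],-0.8],
    [[0,0,0.0018],-0.8],
  ],
)

```text
time: 6.65
position: [0.5529, -0.1312, 0.1026]
tool_rot: [-2.84, -1.339, 0.002]
ft_force: [-2.2, 0.5, 4.2]
grip_width: 0.454
```

```bash
python3 - <<'E'
from h import *
s=get_state();print(s["joint_positions"].round(3),s["position"],s["ft_force"],s["torque"])
E
```

```text
[ 0.695  0.294 -0.588  1.783  0.179  1.12   0.929] [ 0.55291668 -0.13122309  0.10257922] [-2.22188844  0.53634706  4.20110519] [ 0.16288949  0.18859627 -0.00531931]
```

carry_out(
  motion=[
    [[0,0,0.0004],-0.12],
    [[0,0,0.0007],-0.24],
    [[0,0,0.001],-0.36],
    [[0,0,0.0012],-0.48],
    [[0,0,0.0014],-0.5],
    [[0,0,0.0014],-0.5],
  ],
)

```text
time: 7.25
position: [0.5537, -0.1298, 0.1042]
tool_rot: [-3.082, -0.601, -0.0]
ft_force: [-1.6, 4.3, 4.6]
grip_width: 0.458
```

carry_out(
  motion=[
    [[0,0,0.0003],-0.12],
    [[0,0,0.0006],-0.24],
    [[0,0,0.0009],-0.36],
    [[0,0,0.0011],-0.48],
    [[0,0,0.0012],-0.5],
    [[0,0,0.0012],-0.5],
  ],
)

```text
time: 7.85
position: [0.5547, -0.1294, 0.1053]
tool_rot: [-3.134, 0.181, -0.002]
ft_force: [1.9, 5.3, 2.1]
grip_width: 0.453
```

carry_out(
  motion=[
    [[0.0003,0.001,0.0003],-0.12],
    [[0.0003,0.001,0.0006],-0.24],
    [[0.0003,0.001,0.0009],-0.36],
    [[0.0003,0.001,0.0011],-0.48],
    [[0.0003,0.001,0.0012],-0.5],
    [[0.0003,0.001,0.0012],-0.5],
  ],
)

```text
time: 8.45
position: [0.5556, -0.1303, 0.1074]
tool_rot: [-2.993, 0.952, -0.005]
ft_force: [1.6, 2.9, 5.7]
grip_width: 0.456
```

```bash
python3 - <<'E'
from h import *
s=get_state();print(s["joint_positions"].round(3),s["position"],s["ft_force"],s["torque"])
E
```

```text
[ 0.524  0.261 -0.389  1.783  0.109  1.115 -0.517] [ 0.55555957 -0.1302884   0.10736884] [1.60879076 2.89208113 5.74777085] [ 0.66533859 -0.36904645 -0.04396173]
```

carry_out(
  motion=[
    [[0,0,0.0003],-0.12],
    [[0,0,0.0006],-0.24],
    [[0,0,0.0009],-0.36],
    [[0,0,0.0011],-0.48],
    [[0,0,0.0012],-0.5],
    [[0,0,0.0012],-0.5],
  ],
)

```text
time: 9.05
position: [0.555, -0.1318, 0.1083]
tool_rot: [2.664, -1.665, 0.005]
ft_force: [2.4, -1.2, 5.0]
grip_width: 0.46
```

carry_out(
  motion=[
    [[0,0,0.0003],0],
    [[0,0,0.0005],0],
    [[0,0,0.0005],0],
  ],
)

```text
time: 9.35
position: [0.5549, -0.1317, 0.1085]
tool_rot: [2.661, -1.669, 0.004]
ft_force: [4.4, -2.4, 4.3]
grip_width: 0.457
```

carry_out(
  motion=[
    [[0,0,0.0003],0],
    [[0,0,0.0006],0],
    [[0,0,0.0008],0],
    [[0,0,0.0008],0],
  ],
)

```text
time: 9.75
position: [0.5547, -0.1316, 0.1092]
tool_rot: [2.661, -1.67, 0.003]
ft_force: [4.1, -2.6, 3.3]
grip_width: 0.458
```

carry_out(
  motion=[
    [[0,0,0.0003],-0.12],
    [[0,0,0.0006],-0.24],
    [[0,0,0.0009],-0.36],
    [[0,0,0.0011],-0.48],
    [[0,0,0.0012],-0.5],
    [[0,0,0.0012],-0.5],
  ],
)

```text
time: 10.35
position: [0.5541, -0.1298, 0.1104]
tool_rot: [-2.166, 2.275, 0.001]
ft_force: [2.0, 0.5, 5.0]
grip_width: 0.457
```

carry_out(
  motion=[
    [[0,0,0.0004],0],
    [[0,0,0.0008],0],
    [[0,0,0.0012],0],
    [[0,0,0.0015],0],
    [[0,0,0.0015],0],
  ],
)

```text
time: 10.85
position: [0.5539, -0.1301, 0.1115]
tool_rot: [-2.165, 2.276, 0.001]
ft_force: [2.8, 1.9, 3.1]
grip_width: 0.457
```

```bash
python3 - <<'E'
from h import *
t=eyes.get_image("scene");cv2.imwrite("pics/s3.png",cv2.resize(t["pixels"][120:300,90:330],None,fx=3,fy=3))
a=np.linspace(0,2*np.pi,100)
for z in(.095,.1,.105,.11): print(z,[ (3*(max(proj(t,(.5538+.0335*np.cos(x),-.132+.0335*np.sin(x),zz))[1] for x in a)-120)).round(0) for zz in(z,z-.049,z-.055)])
E
```

```text
0.095 [np.float64(323.0), np.float64(399.0), np.float64(408.0)]
0.1 [np.float64(315.0), np.float64(392.0), np.float64(401.0)]
0.105 [np.float64(307.0), np.float64(384.0), np.float64(393.0)]
0.11 [np.float64(298.0), np.float64(377.0), np.float64(386.0)]
```

View pics/s3.png

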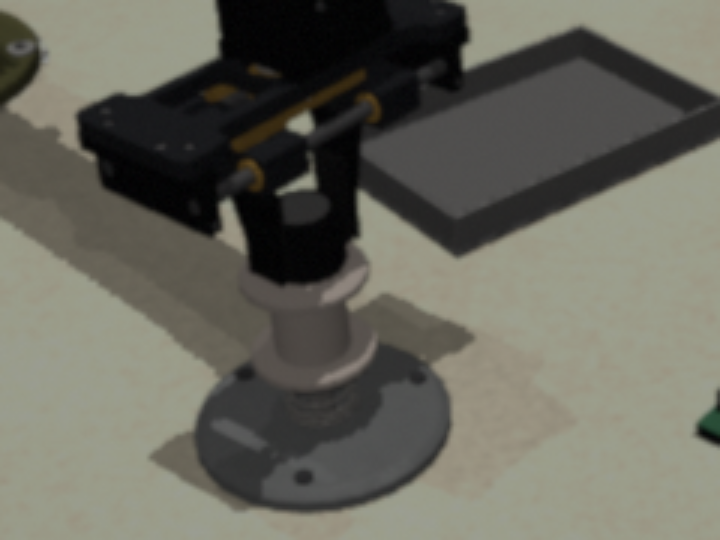

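The nut and spool rose about 11 mm (flange row 408 to 391). Turning accounts for only 8.7 mm, so the thread has let go and the held nut is riding the spring. I let it up slowly.

carry_out(
  motion=[
    [[0,0,0.001],0],
    [[0,0,0.002],0],
    [[0,0,0.003],0],
    [[0,0,0.004],0],
    [[0,0,0.004],0],
  ],
)

```text
time: 11.4
position: [0.5535, -0.1307, 0.1155]
tool_rot: [2.164, -2.276, -0.001]
ft_force: [0.1, 1.1, 2.3]
grip_width: 0.452
```

carry_out(
  motion=[
    [[0,0,0.001],0],
    [[0,0,0.002],0],
    [[0,0,0.003],0],
    [[0,0,0.004],0],
    [[0,0,0.005],0],
    [[0,0,0.006],0],
    [[0,0,0.007],0],
    [[0,0,0.008],0],
    [[0,0,0.01],0],
    [[0,0,0.013],0],
    [[0,0,0.02],0],
    [[0,0,0.03],0],
    [[0,0,0.045],0],
    [[0,0,0.06],0],
    [[0,0,0.06],0],
  ],
)

```text
time: 12.9
position: [0.5561, -0.131, 0.1793]
tool_rot: [-2.163, 2.274, -0.008]
ft_force: [-0.3, -0.2, -0.5]
grip_width: 0.458
```

carry_out(
  motion=[
    [[-0.003,0.015,0],0.1],
    [[-0.008,0.045,0],0.23],
    [[-0.014,0.08,0],0.36],
    [[-0.02,0.115,0],0.5],
    [[-0.026,0.15,0],0.63],
    [[-0.033,0.19,0],0.77],
    [[-0.039,0.225,0],0.9],
    [[-0.045,0.26,0],1.04],
    [[-0.052,0.295,0],1.17],
    [[-0.058,0.33,0],1.3],
    [[-0.062,0.355,0],1.34],
    [[-0.064,0.365,0],1.34],
    [[-0.064,0.365,0],1.34],
    [[-0.064,0.365,0],1.34],
  ],
)

```text
time: 14.3
position: [0.4906, 0.2326, 0.1755]
tool_rot: [3.109, -0.443, 0.0]
ft_force: [0.5, -0.1, -0.4]
grip_width: 0.453
```

```bash
python3 - <<'E'
from h import *
s=get_state();print(s["joint_positions"].round(3),s["position"],s["ft_force"])
t=eyes.get_image("scene");cv2.imwrite("pics/s4.png",t["pixels"])
E
```

```text
[ 0.093  0.172 -0.643  1.763  0.109  1.244 -0.862] [0.49055681 0.23263406 0.1754586 ] [ 0.49081279 -0.11115912 -0.44428781]
```

View pics/s4.png

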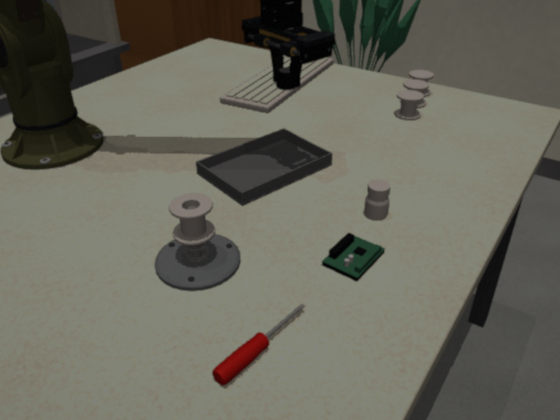

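The scene view shows the nut held over the tray and the spool raised on the stand, with the jar, module and screwdriver unmoved. Lowering.

carry_out(
  motion=[
    [[0,0,-0.02],0],
    [[0,0,-0.055],0],
    [[0,0,-0.09],0],
    [[0,0,-0.12],0],
    [[0,0,-0.14],0],
    [[0,0,-0.152],0],
    [[0,0,-0.16],0],
    [[0,0,-0.162],0],
    [[0,0,-0.162],0],
  ],
)

```text
time: 15.25
position: [0.4907, 0.2343, 0.0143]
tool_rot: [-3.11, 0.441, -0.002]
ft_force: [-0.5, 0.2, 0.7]
grip_width: 0.456
```

carry_out(
  motion=[
    [[0,0,-0.001],0],
    [[0,0,-0.002],0],
    [[0,0,-0.003],0],
    [[0,0,-0.003],0],
  ],
)

```text
time: 15.65
position: [0.4901, 0.2344, 0.0108]
tool_rot: [3.111, -0.44, 0.0]
ft_force: [0.4, 0.7, -0.2]
grip_width: 0.457
```

carry_out(
  motion=[
    [[0,0,-0.001],0],
    [[0,0,-0.002],0],
    [[0,0,-0.002],0],
  ],
)

```text
time: 15.95
position: [0.4902, 0.2345, 0.0101]
tool_rot: [3.11, -0.44, 0.001]
ft_force: [-4.0, -2.2, 11.0]
grip_width: 0.456
```

carry_out(
  motion=[
    [[0,0,0.001],0],
    [[0,0,0.001],0],
    [[0,0,0.001],0],
    [[0,0,0.001],0],
    [[0,0,0.001],0],
    [[0,0,0.001],0],
  ],
  grip=-0.5,
)

```text
time: 16.55
position: [0.49, 0.2343, 0.0095]
tool_rot: [3.111, -0.44, -0.0]
ft_force: [-0.9, 0.7, -0.1]
grip_width: 0.745
```

carry_out(
  motion=[
    [[0,0,0.01],0],
    [[0,0,0.03],0],
    [[0,0,0.07],0],
    [[0,0,0.11],0],
    [[0,0,0.15],0],
    [[0,0,0.17],0],
    [[0,0,0.17],0],
  ],
  grip=-1,
)

```text
time: 17.25
position: [0.4921, 0.2357, 0.1842]
tool_rot: [-3.107, 0.439, -0.011]
ft_force: [0.3, 0.2, 0.5]
grip_width: 0.999
```

```bash
python3 - <<'E'
from h import *
s=get_state();print(s["joint_positions"].round(3),s["position"],s["ft_force"])
t=eyes.get_image("top");cv2.imwrite("pics/t5.png",t["pixels"])
V=t["pixels"].max(2); S=t["pixels"]
m=(V[215:290,310:400]>95).astype(np.uint8)
c,_=cv2.findContours(m,cv2.RETR_LIST,cv2.CHAIN_APPROX_NONE)
for k in c:
    a=cv2.contourArea(k)
    if a>200:(u,v),r=cv2.minEnclosingCircle(k);print(u+310,v+215,r,a,onz(t,(u+310,v+215),.115))
print(proj(t,(.554,-.132,.115)))
E
```

```text
[ 0.099  0.165 -0.653  1.752  0.107  1.252 -0.861] [0.49209261 0.23566287 0.18417629] [0.33129925 0.18583795 0.45559259]
357.5 250.5 9.823541641235352 275.0 [ 0.55417419 -0.13434917  0.115     ]
357.0086212158203 250.2931022644043 22.991472244262695 1453.5 [ 0.55447191 -0.13359162  0.115     ]
379.0 252.0 42.0595817565918 1515.0 [ 0.5526822  -0.16745395  0.115     ]
[355.9723249  250.57685328]
```

View pics/t5.png

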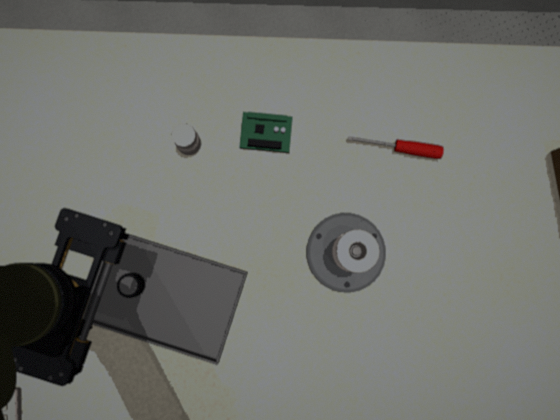

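The top view shows the nut upright in the tray at (130,285) and the spool flange centred at (357,250). Next I measure spool height and go above it.

carry_out(
  motion=[
    [[0.003,-0.015,0],0],
    [[0.009,-0.05,0],0],
    [[0.016,-0.09,0],0],
    [[0.023,-0.13,0],0],
    [[0.03,-0.17,0],0],
    [[0.037,-0.21,0],0],
    [[0.044,-0.25,0],0],
    [[0.051,-0.29,0],0],
    [[0.057,-0.33,0],0],
    [[0.062,-0.355,0],0],
    [[0.064,-0.366,0],0],
    [[0.064,-0.366,0],0],
    [[0.064,-0.366,0],0],
  ],
)

```text
time: 18.6
position: [0.5537, -0.1295, 0.179]
tool_rot: [-3.11, 0.437, 0.002]
ft_force: [-1.3, 1.4, 0.2]
grip_width: 0.996
```

```bash
python3 - <<'E'
from h import *
t=eyes.get_image("scene");p=cv2.imread("pics/s4.png").max(2)
print(p[190:262,192].tolist())
a=np.linspace(0,2*np.pi,100)
for z in(.105,.11,.115,.12):
    R=[[proj(t,(.5543+.0335*np.cos(x),-.133+.0335*np.sin(x),zz))[1] for x in a] for zz in(z,z-.006,z-.055)]
    print(z,"top back",min(R[0]).round(1),"front lower rim",max(R[1]).round(1),"bottom",max(R[2]).round(1))
w=eyes.get_image("wrist");cv2.imwrite("pics/w6.png",w["pixels"]);s=get_state();print(s["position"],s["ft_force"],s["tool_rot"])
E
```

```text
[135, 134, 131, 129, 130, 130, 131, 130, 130, 114, 82, 72, 71, 72, 72, 77, 85, 91, 95, 112, 129, 130, 131, 130, 131, 131, 116, 86, 70, 65, 65, 66, 66, 66, 66, 65, 65, 66, 66, 65, 65, 66, 66, 66, 65, 65, 67, 69, 72, 76, 97, 117, 117, 101, 77, 55, 39, 44, 43, 50, 51, 44, 40, 41, 42, 42, 42, 47, 50, 48, 50, 48]
0.105 top back 197.9 front lower rim 225.9 bottom 251.6
0.11 top back 195.2 front lower rim 223.2 bottom 249.1
0.115 top back 192.6 front lower rim 220.5 bottom 246.5
0.12 top back 189.9 front lower rim 217.7 bottom 243.9
[ 0.55401757 -0.12909294  0.17953763] [-0.09522999  0.19430879  0.05828239] [-3.11057722e+00  4.34511522e-01  5.99864974e-04]
```

View pics/w6.png

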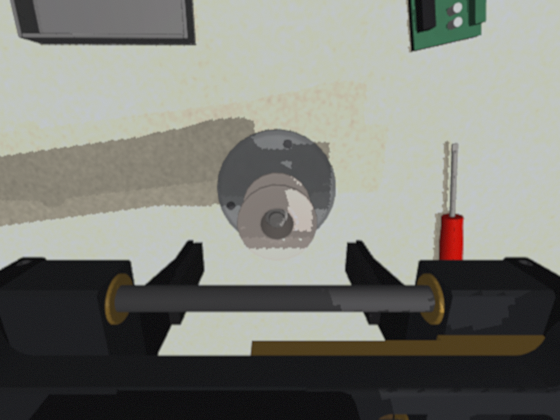

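The wrist view shows the spool centred between the fingers, column 276 against 274. Descending onto its top flange.

carry_out(
  motion=[
    [[0,-0.002,-0.01],0],
    [[0,-0.002,-0.035],0],
    [[0,-0.002,-0.06],0],
    [[0,-0.002,-0.078],0],
    [[0,-0.002,-0.085],0],
    [[0,-0.002,-0.087],0],
    [[0,-0.002,-0.087],0],
  ],
)

```text
time: 19.4
position: [0.5544, -0.1334, 0.0931]
tool_rot: [3.111, -0.439, 0.001]
ft_force: [0.2, 0.2, -0.0]
grip_width: 1.001
```

carry_out(
  motion=[
    [[0,0,0],0],
    [[0,0,0],0],
    [[0,0,0],0],
    [[0,0,0],0],
    [[0,0,0],0],
    [[0,0,0],0],
  ],
  grip=1,
  squeeze=25,
)

```text
time: 20.0
position: [0.5543, -0.1337, 0.0929]
tool_rot: [3.111, -0.44, 0.001]
ft_force: [-0.1, 0.2, 0.3]
grip_width: 0.762
```

carry_out(
  motion=[
    [[0,0,0.002],0],
    [[0,0,0.006],0],
    [[0,0,0.012],0],
    [[0,0,0.02],0],
    [[0,0,0.03],0],
    [[0,0,0.04],0],
    [[0,0,0.05],0],
    [[0,0,0.06],0],
    [[0,0,0.07],0],
    [[0,0,0.08],0],
    [[0,0,0.085],0],
    [[0,0,0.085],0],
  ],
)

```text
time: 21.2
position: [0.5546, -0.1338, 0.1787]
tool_rot: [3.11, -0.44, 0.003]
ft_force: [-0.5, 0.3, -0.2]
grip_width: 0.761
```

```bash
python3 - <<'E'
from h import *
t=eyes.get_image("scene");cv2.imwrite("pics/s7.png",t["pixels"][60:300,60:360])
s=get_state();print(s["position"],s["ft_force"],s["torque"])
E
```

```text
[ 0.5541828  -0.13368224  0.17795637] [ 0.16446522 -0.25917021 -0.0111118 ] [-0.0256334  -0.07508591  0.00385222]
```

View pics/s7.png

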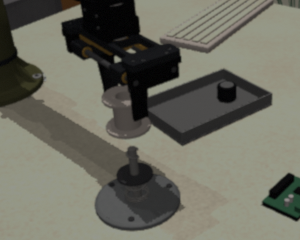

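The scene view shows the spool hanging upright in the gripper, clear of the spindle, and the nut standing in the tray.

carry_out(
  motion=[
    [[-0.005,0.012,0],0],
    [[-0.014,0.037,0],0],
    [[-0.026,0.07,0],0],
    [[-0.04,0.107,0],0],
    [[-0.054,0.145,0],0],
    [[-0.068,0.182,0],0],
    [[-0.08,0.214,0],0],
    [[-0.09,0.24,0],0],
    [[-0.095,0.254,0],0],
    [[-0.096,0.257,0],0],
    [[-0.096,0.257,-0.03],0],
    [[-0.096,0.257,-0.065],0],
    [[-0.096,0.257,-0.1],0],
    [[-0.096,0.257,-0.12],0],
    [[-0.096,0.257,-0.13],0],
    [[-0.096,0.257,-0.136],0],
    [[-0.096,0.257,-0.136],0],
  ],
)

```text
time: 22.95
position: [0.4583, 0.1228, 0.0416]
tool_rot: [3.11, -0.441, -0.0]
ft_force: [0.3, -0.2, -0.4]
grip_width: 0.761
```

carry_out(
  motion=[
    [[0,0,-0.001],0],
    [[0,0,-0.002],0],
    [[0,0,-0.003],0],
    [[0,0,-0.003],0],
  ],
)

```text
time: 23.35
position: [0.4583, 0.1234, 0.039]
tool_rot: [3.111, -0.44, 0.001]
ft_force: [-0.2, 0.7, 0.2]
grip_width: 0.764
```

carry_out(
  motion=[
    [[0,0,-0.001],0],
    [[0,0,-0.002],0],
    [[0,0,-0.002],0],
  ],
)

```text
time: 23.65
position: [0.4583, 0.1234, 0.0375]
tool_rot: [3.11, -0.44, 0.001]
ft_force: [-1.3, -1.3, 6.0]
grip_width: 0.757
```

carry_out(
  motion=[
    [[0,0,-0.001],0],
    [[0,0,-0.0015],0],
    [[0,0,-0.0015],0],
  ],
)

```text
time: 23.95
position: [0.4584, 0.1234, 0.0373]
tool_rot: [3.109, -0.44, 0.0]
ft_force: [-6.5, -1.4, 18.5]
grip_width: 0.761
```

Floor contact. I ease off the load, release and rise.

carry_out(
  motion=[
    [[0,0,0.0015],0],
    [[0,0,0.0015],0],
  ],
)

```text
time: 24.15
position: [0.4586, 0.1235, 0.0375]
tool_rot: [-3.111, 0.44, -0.002]
ft_force: [-2.1, -1.0, 7.1]
grip_width: 0.761
```

carry_out(
  motion=[
    [[0,0,0],0],
    [[0,0,0],0],
    [[0,0,0],0],
    [[0,0,0],0],
    [[0,0,0],0],
    [[0,0,0],0],
  ],
  grip=-1,
)

```text
time: 24.75
position: [0.458, 0.1233, 0.0366]
tool_rot: [3.111, -0.44, -0.0]
ft_force: [0.3, -0.3, -0.6]
grip_width: 0.995
```

carry_out(
  motion=[
    [[0,0,0.005],0],
    [[0,0,0.02],0],
    [[0,0,0.05],0],
    [[0,0,0.09],0],
    [[0,0,0.13],0],
    [[0,0,0.16],0],
    [[0.01,-0.04,0.16],0],
    [[0.02,-0.08,0.16],0],
    [[0.03,-0.12,0.16],0],
    [[0.04,-0.16,0.16],0],
    [[0.04,-0.2,0.16],0],
    [[0.04,-0.22,0.16],0],
    [[0.04,-0.22,0.16],0],
  ],
)

```text
time: 26.05
position: [0.4976, -0.1006, 0.1968]
tool_rot: [3.108, -0.45, 0.0]
ft_force: [-0.2, 0.2, -0.5]
grip_width: 1.0
```

```bash
python3 - <<'E'
from h import *
a=eyes.get_image("scene")["pixels"][60:300,60:460];b=eyes.get_image("top")["pixels"][80:380,60:460]
cv2.imwrite("pics/f8.png",np.vstack([cv2.resize(a,(400,240)),b]));s=get_state();print(s["time"],s["position"],s["ft_force"])
E
```

```text
26.15 [ 0.49808893 -0.09590741  0.19687161] [-0.4776284   0.79729979  0.44988658]
```

View pics/f8.png

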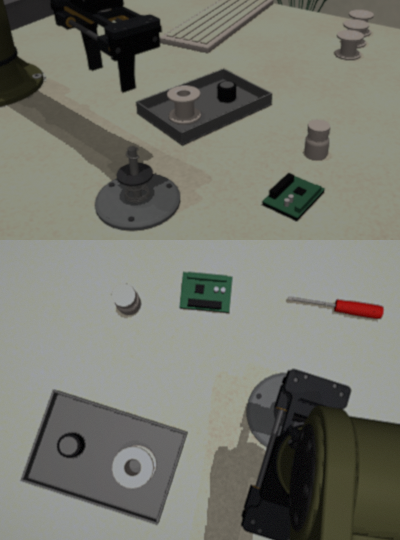

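The picture shows the spool upright at (133,466) and the nut upright at (70,445), both in the tray. The jar, module and screwdriver are where they were, and the gripper is clear of everything.

```bash
python3 -c "
from bench import ticket;print(ticket.close_job())"
```

```text
the job is handed in; nothing more can be done
None
```

The empty spool is off the stand: the nut and the spool both stand upright in the tray, and the job was handed in at about 26 s of the 72 s allowed.

- **Nut:** I turned it out clockwise about 0.6 turn, raising it at the thread's pitch, and held it throughout while the spring came up. It was never let go until it stood on the tray floor.
- **Thread release:** I felt no sharp let-go. I took it as released because the nut and spool had risen about 11 mm where turning alone gives 8.7 mm. The push on the tool then fell off gently as I raised it, as the spring's would. I lifted about 1.3 mm before I was sure of this, and the wrist force stayed under 6 N.
- **Spool:** It came straight up off the spindle, held by its top flange. Setting it down peaked at about 20 N at the wrist.
- **Last checks:** The final scene and top views show both pieces in the tray and the jar, module and screwdriver where they were. The gripper is clear of everything. No check failed; the two estimates of the nut's height, from its top and bottom edges, differed by about 4 mm, which made no difference.

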